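Pull test of the large bench spring gauge

ROBOT

A 7-joint arm with a two-finger parallel gripper is mounted at the origin on the work surface. World frame = base frame: x ahead of the robot, y to its left, z up, the work surface at z = 0. Lengths are in m, angles in degrees, forces in N, time in s.
With the tool pointing down it reaches from about 0.4 to 0.85 m from the base axis. Payload 4.5 kg.
Tool frame: the origin (TCP) lies at the very end of the fingers, on their centre line; the grasp point (between the pads) lies 19 mm behind it; z points along the fingers, y is the direction in which the jaws open and shut (so a half turn about z gives the same grasp; the last joint's range is limited). The gripper opens to 88 mm and grips with 3 to 60 N. Pads are 18 mm wide; open, the fingers measure 123 mm over their backs; the gripper's body (75 mm by 187 mm) begins 45 mm behind the grasp point.
Start: joints at [-62.12, 39.483, -11.15, 89.685, 9.013, 51.709, -12.324], TCP at [0.273, 0.562, 0.239] pointing down, gripper open.
Joint ranges: [-172.22, 172.22], [-26.19, 119.32], [-84.43, 86.54], [7.71, 146.69], [-57.33, 237.33], [2.42, 119.75], [-152.13, 152.13]. Speed limits (degrees/s): [147.25, 147.25, 180, 180, 180, 180, 180].

INTERFACE

Orientations are given as [roll, pitch, yaw] about the fixed x, y, z axes, in that order (R = Rz(yaw) Ry(pitch) Rx(roll)).
In Python, from workcell import ctrl gives the robot as it stands. The module is installed in compiled form; this text tells all that it offers.
- The arm moves only by the tool step_arm, never from a script. Its argument "deltas" is one flat list of numbers, 4 for each row, row after row: the shift along the tool's x, y, z in units of 40 mm (1.0 is 40 mm), then the turn about the tool's z in units of 6 degrees (1.0 is 6 degrees). In form: [x, y, z, roll, x, y, z, roll, ...]. A call has 1 to 12 rows; each row is the pose to reach, as a shift and turn from the pose commanded when the call began, along the tool's axes at that moment; what a row does not reach only later rows make up. A row lasts 1/8 s, in which the tool goes at most 62.5 mm and 10.7 degrees, less where a joint would pass 70% of its speed; a pose out of reach is approached as far as the arm can. A call with a gripper value outside its range is refused whole. "hand" is the opening, from 0 (shut) to 1 (fully open), set as the call begins (left out, the last holds). The fingers move at their own pace and stop on an object; the grip force is fixed at half the most. Time passes only in rows, so rows that repeat a pose let the fingers close. It gives the time, the measured TCP pose, the force and the opening at its end, in the units of the state.
- ctrl.state(): the state, without advancing time (a new reading comes with each control period).
- ctrl.camera(name): name is "scene" or "side" or "wrist"; returns a dict with "frame" (420x560x3 uint8, red, green, blue), "intrinsics" (3x3 intrinsics, pixels), "xyz" and "rotation" of the camera in the world. Camera axes: x right, y down, z forward; pixel columns grow to the right and rows downward; lengths in m; the calibration is good to about 2 mm. A picture is of the moment at which its call begins. There is no depth.
- ctrl.finish_job(): hands the job in, once; it reports no verdict.
The state is a dict: "time_s": time; "joint_pos": joint angles; "dq": joint speeds; "effort": joint torques, N m; "position": TCP position; "tool_rot": TCP orientation; "contact_force": force on the tool from outside, world axes, zero at the start; "torque": the same for the moment, N m; "width": finger opening in m.
Only numpy, scipy, OpenCV 4.12 (cv2) and the standard library are available. Lean on these libraries where they do the work, as an engineer would, in place of code of your own. Each camera call takes 0.05 s, during which the arm holds its last target. There are 200 camera calls.

TASK

Two spring gauges are fixed to the lab bench. Pull the slide of the large one (the one with the flat paddle grip) out until its pointer is level with the black index rider on its scale, hold it steady there for about two seconds, then ease it back fully home, without letting it snap back, and let go. Leave the small gauge with the round knob as it is.

Things in the scene. Friction and masses are not known exactly. Their poses are not given: they have to be found in the camera images.
- large_handle (a point): Centre of the large gauge's grip: upright black paddle 16 mm thick along the slide, 44 mm wide, top 85 mm and this point 62 mm above the bench, on a black carriage 26 x 28 mm with its top at 31 mm. Axes: z up, x from grip to tube, y to the scale side; pulled along -x. The thin pointer (free end 46 mm to +y, 15 mm above the bench) has the same x and moves with it.
- large_mark (a point): Top centre of the large gauge's index rider: a fixed black block 12 mm (along the slide) x 22 mm, 14 mm high, with a white line on top, on the outer edge of the scale, 64 mm to +y of the grip's line, 24 mm above the bench. Axes as the gauge's: the pointer is level with it when the grip point has x = 0 in this frame. At the start it is 63 to 98 mm from the grip along -x.
- large_pull (a joint): Pull of the large gauge's slide, m: 0 fully home (stop), 0.11 outer stop. A spring draws it home with 1.6 N + 80 N per m of pull, damping 4 N per m/s; let go, it returns by itself. Fixed grey base 330 x 110 x 10 mm, 125 mm of it to -x and 35 mm to -y of the grip at home; yaw varies. White spring tube with black end blocks (top at 50 mm) from 75 mm to +x of the grip at home.
- small_pull (a joint): How far the small gauge's slide is pulled out, m: 0 home, 0.07 the outer stop. Same kind of gauge, but with a base 245 x 76 mm and a round upright knob of 18 mm diameter, top at 80 mm. Not to be used. Either gauge may stand on the left or on the right.

How it is judged:
By the outcome, as a careful person would: the job done as asked, in the order asked, and still so for the second after the job is handed in, with the robot touching nothing.
It also fails if it takes over 40 s, if anything falls off the work surface, if the arm or the gripper's body presses on something with over 40 N, if the wrist force passes 120 N, or if a joint passes its speed limit or range.

## Working session

There is one attempt and no reset: what is moved stays moved. The work goes in short steps, Python scripts to look and compute and a tool call to move; the robot and the scene stay as the last step left them, time stands still between calls to the robot, and variables do not carry over. Pictures are saved under pics/ and viewed, about 8 in all and at most 12, crops included, and the job is handed in when it is done.

Besides the shell and the picture viewer there is one more tool, called after ">>>" by a JSON object that holds its "method" and its "body". step_arm: Moves the arm, as the interface text tells. Its arguments: {"type":"object","properties":{"deltas":{"type":"array","items":{"type":"number"}},"hand":{"type":"number"}},"required":["deltas"]}

```bash
mkdir -p pics; cat > h.py <<'E'
import numpy as np, cv2
from workcell import ctrl
def shot(n,f):
    c=ctrl.camera(n); cv2.imwrite(f'pics/{f}.png',c['frame'][:,:,::-1]); np.savez(f'pics/{f}.npz',K=c['intrinsics'],t=c['xyz'],R=c['rotation']); return c
def ray(f,u,v,z):
    d=np.load(f'pics/{f}.npz'); r=d['R']@np.linalg.inv(d['K'])@[u,v,1.]; return d['t']+r*(z-d['t'][2])/r[2]
def proj(f,p):
    d=np.load(f'pics/{f}.npz'); q=d['K']@(d['R'].T@(np.array(p)-d['t'])); return q[:2]/q[2]
E
python3 - <<'E'
from h import *
for n in('scene','side'):
    c=shot(n,n+'0'); print(n,c['xyz'],c['rotation'])
a=np.hstack([cv2.imread('pics/scene0.png'),cv2.imread('pics/side0.png')])
s=ctrl.state(); print(s)
E
```

```text
scene [ 0.81377524 -0.3032009   0.60066901] [-141.70493174    0.55854777   36.22219655]
side [ 0.06463018 -0.48205162  0.61440921] [-126.95620011    0.79162714  -45.52059759]
{'time_s': 0.1, 'joint_pos': array([-62.11739696,  39.52786008, -11.14416242,  89.73715823,
         9.01157756,  51.7096383 , -12.32619955]), 'dq': array([-0.05740811, -0.03944845, -0.04014696, -0.2027007 ,  0.0410536 ,
        0.12299414,  0.03859897]), 'effort': array([-3.39870174e-03, -5.28505361e+01, -1.27179578e+00, -1.53836471e+01,
       -5.26471110e-02,  2.03248623e-03,  4.33423929e-05]), 'position': array([0.27325364, 0.56148483, 0.23800358]), 'tool_rot': array([-1.79907207e+02,  6.63641032e-03,  1.54054840e+02]), 'contact_force': array([ 0.30017729,  0.13636272, -0.42006472]), 'torque': array([-0.04976899,  0.04127738,  0.00404764]), 'width': 0.08783395780585722}
```

View pics/scene0.png

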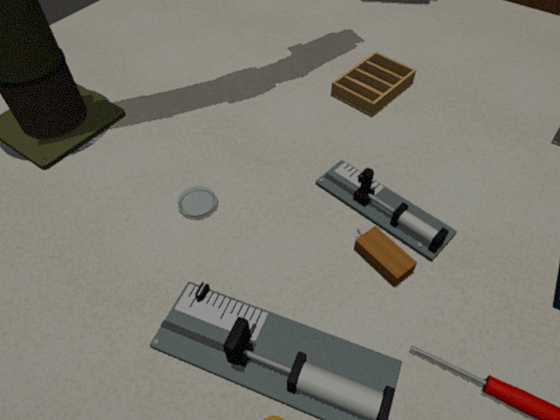

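View pics/side0.png

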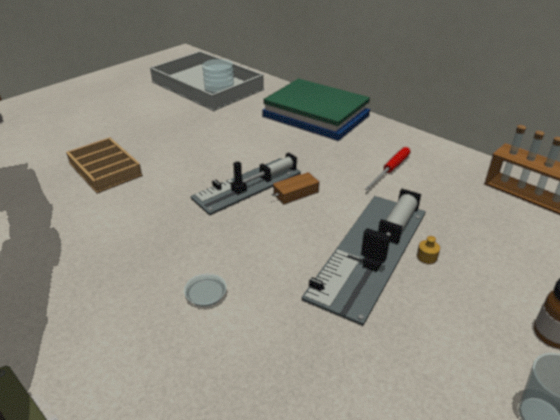

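The large gauge is in front: scene picture has its paddle at (238,342), rider at (202,291) and base corners at (188,284), (152,347) and (400,362). In the side picture the paddle is at (375,250) and the rider at (317,284). The small gauge is farther off.

```bash
sed -i "s/R=c\['rotation'\]/R=Rotation.from_euler('xyz',c['rotation'],degrees=True).as_matrix()/; 1a from scipy.spatial.transform import Rotation" h.py
python3 - <<'E'
from h import *
for n in('scene','side'):
    c=shot(n,n+'1')
for f,l in {'scene1':[('A-x+y',188,284,.01),('B-x-y',152,347,.01),('C+x+y',400,362,.01),('padtop',240,323,.085),('rider',203,288,.024),('endblk',390,395,.04)],
 'side1':[('A',306,303,.01),('B',362,318,.01),('D+x-y',425,212,.01),('C',378,197,.01),('padtop',376,233,.085),('rider',317,282,.024)]}.items():
    for n,u,v,z in l: print(f,n,ray(f,u,v,z).round(4))
for f,(x,y) in {'scene1':(140,270),'side1':(290,180)}.items():
    im=cv2.imread(f'pics/{f}.png')[y:y+150,x:x+200]; cv2.imwrite(f'pics/{f}c.png',cv2.resize(im,None,fx=4,fy=4,interpolation=cv2.INTER_CUBIC))
E
```

```text
scene1 A-x+y [ 0.4965 -0.1215  0.01  ]
scene1 B-x-y [ 0.525  -0.2227  0.01  ]
scene1 C+x+y [ 0.8108 -0.0408  0.01  ]
scene1 padtop [ 0.6279 -0.1467  0.085 ]
scene1 rider [ 0.5266 -0.1177  0.024 ]
scene1 endblk [ 0.8197 -0.098   0.04  ]
side1 A [ 0.4867 -0.1337  0.01  ]
side1 B [ 0.5239 -0.2174  0.01  ]
side1 D+x-y [ 0.8316 -0.1463  0.01  ]
side1 C [ 0.81  -0.049  0.01 ]
side1 padtop [ 0.6303 -0.1592  0.085 ]
side1 rider [ 0.524  -0.1246  0.024 ]
```

View pics/scene1c.png

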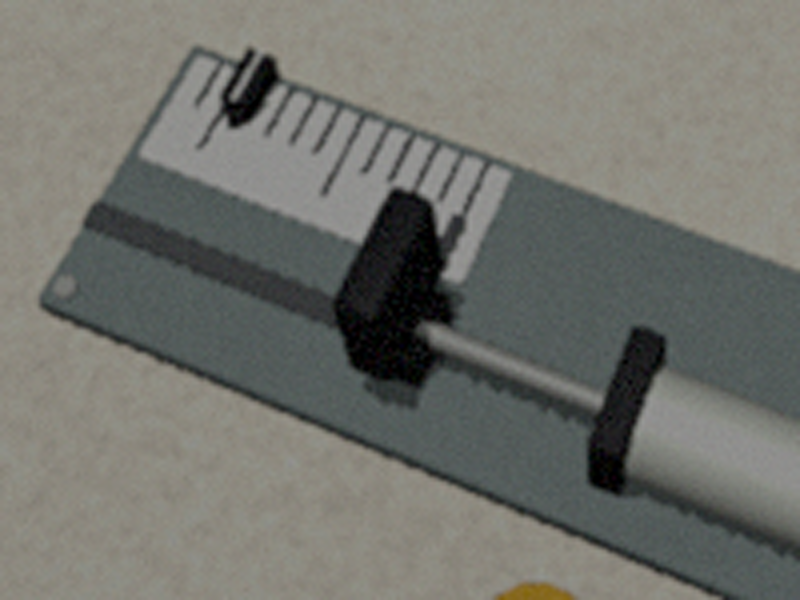

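View pics/side1c.png

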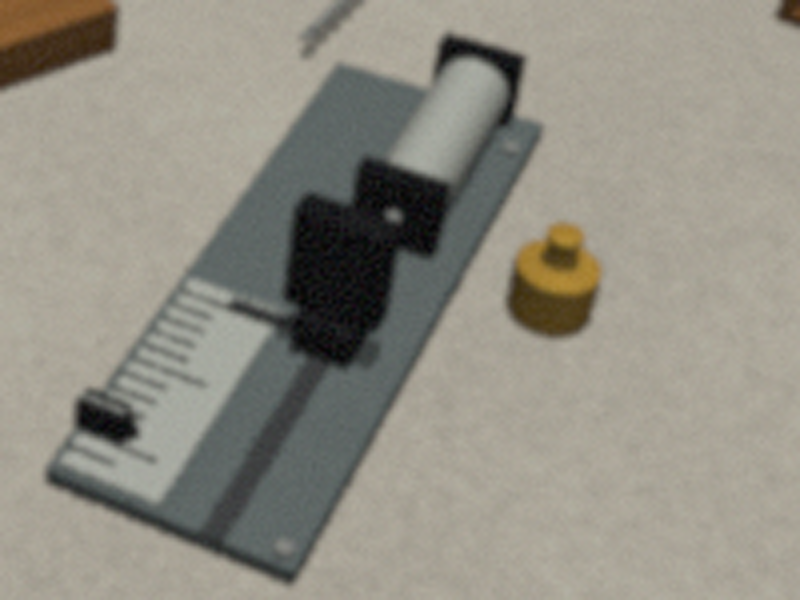

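```bash
cat > fit.py <<'E'
from h import *
from scipy.optimize import least_squares
# params: gx,gy,yaw,d
obs=[('scene1',188+1.5,282,'A'),('scene1',150.5,345.5,'B'),('scene1',400,362,'C'),('scene1',200.8,289,'M'),('scene1',237,331,'P'),
('side1',302.5,298,'A'),('side1',363,323.8,'B'),('side1',425.5,211,'D'),('side1',375,196,'C'),('side1',316.8,280.5,'M'),('side1',375.8,233,'P')]
def pts(p):
    x,y,a,d=p; L=dict(A=(-.125,.075,.01),B=(-.125,-.035,.01),C=(.205,.075,.01),D=(.205,-.035,.01),M=(-d,.064,.024),P=(0,0,.085))
    c,s=np.cos(a),np.sin(a); return {k:(x+c*u-s*v,y+s*u+c*v,z) for k,(u,v,z) in L.items()}
def res(q):
    P=pts(q[:4]); return np.concatenate([proj(f,P[k])-(u,v) for f,u,v,k in obs])
if __name__=='__main__':
    r=least_squares(res,[.63,-.155,.25,.09],loss='soft_l1'); q=r.x
    print(q[:2],np.degrees(q[2]),q[3]); print(np.c_[res(q).reshape(-1,2).round(1)]); np.save('q.npy',q)
    s=ctrl.state(); Rt=Rotation.from_euler('xyz',s['tool_rot'],degrees=True).as_matrix()
    print('delta rows to z=.16:',Rt.T@(np.array([q[0],q[1],.16])-s['position'])/.04,(s['tool_rot'][2]-(np.degrees(q[2])+90))/6)
E
python3 fit.py
```

```text
[ 0.63147339 -0.16050358] 13.851596281636334 0.09338743151549554
[[-1.8 -1.3]
 [-2.7 -0.2]
 [ 2.  -0.5]
 [ 0.2  0. ]
 [-1.9  2.1]
 [-1.7 -1.9]
 [ 0.6 -1.4]
 [ 1.  -0.8]
 [-0.4 -1.5]
 [-1.  -0.1]
 [ 1.3 -0. ]]
delta rows to z=.16: [-15.95022836 -12.31715679   1.96940715] 8.367918626738517
```

>>> {"method": "step_arm", "body": {"deltas": [-1, -0.8, 0, 0.6, -2.2, -1.7, 0, 1.2, -3.6, -2.8, 0, 1.9, -5, -3.8, 0, 2.6, -6.4, -4.9, 0, 3.4, -7.8, -6, 0, 4.2, -9.2, -7.1, 0, 5, -10.6, -8.2, 0, 5.8, -12, -9.3, 0, 6.6, -13.4, -10.4, 0, 7.4, -14.8, -11.4, 0, 8, -15.95, -12.3, 0, 8.4], "hand": 1}}

```text
time_s: 1.7
position: [0.6014, -0.099, 0.2387]
tool_rot: [180.0, -0.0, 103.6]
contact_force: [-0.1, 0.5, 0.3]
width: 0.0881
```

```bash
python3 - <<'E'
from h import *
c=shot('wrist','w1'); s=ctrl.state(); print(s['time_s'],s['position'],s['tool_rot'],s['joint_pos'].round(1))
from fit import pts
for k,p in pts(np.load('q.npy')).items(): print(k,proj('w1',p).round(0))
E
```

```text
1.75 [ 0.60415643 -0.1108109   0.23878926] [179.8586606    0.55725728 102.86842573] [ 6.2 38.2 -0.6 92.4  1.1 49.1 17.9]
A [189. 175.]
B [197. 260.]
C [468. 173.]
D [454. 259.]
M [214. 186.]
P [297. 260.]
```

View pics/w1.png

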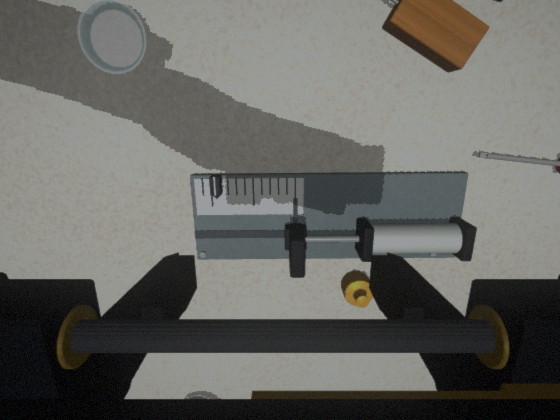

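The wrist view has base corners at (191,175) and (467,173), rider at (215,186) and paddle top at (297,260). All are within 2 px of the fit, so I'm letting the arm settle before going down.

>>> {"method": "step_arm", "body": {"deltas": [0, 0, 0, 0, 0, 0, 0, 0, 0, 0, 0, 0]}}

```text
time_s: 2.12
position: [0.6003, -0.0952, 0.2387]
tool_rot: [-180.0, -0.1, 103.8]
contact_force: [-0.0, 0.3, 0.2]
width: 0.0883
```

```bash
cat > d.py <<'E'
from h import *
import sys
q=np.load('q.npy'); s=ctrl.state(); Rt=Rotation.from_euler('xyz',s['tool_rot'],degrees=True).as_matrix()
print(s['time_s'],s['position'].round(4),s['tool_rot'].round(2),s['contact_force'].round(2),s['width'])
c,n=np.cos(q[2]),np.sin(q[2]); v=s['position'][:2]-q[:2]; print('gauge frame TCP mm',1e3*(c*v[0]+n*v[1]),1e3*(-n*v[0]+c*v[1]))
print('to z=.047',Rt.T@(np.array([q[0],q[1],.047])-s['position'])/.04,(s['tool_rot'][2]-(np.degrees(q[2])+90))/6)
E
python3 d.py
```

```text
2.125 [ 0.6003 -0.0952  0.2387] [-1.7999e+02 -7.0000e-02  1.0383e+02] [-0.03  0.3   0.22] 0.08827175356772302
gauge frame TCP mm -14.612543855854254 70.82531501550658
to z=.047 [-1.77632294  0.3666634   4.79151712] -0.0029962031414640933
```

>>> {"method": "step_arm", "body": {"deltas": [-0.8, 0.15, 0.4, 0, -1.5, 0.3, 1, 0, -1.8, 0.37, 1.8, 0, -1.8, 0.37, 2.7, 0, -1.8, 0.37, 3.6, 0, -1.8, 0.37, 4.3, 0, -1.8, 0.37, 4.65, 0, -1.8, 0.37, 4.75, 0, -1.8, 0.37, 4.75, 0, -1.8, 0.37, 4.75, 0]}}

```text
time_s: 3.38
position: [0.6329, -0.164, 0.0499]
tool_rot: [179.9, 0.0, 103.7]
contact_force: [-0.2, 0.0, -0.4]
width: 0.0881
```

```bash
python3 - <<'E'
from h import *
import d
c=shot('wrist','w2');shot('side','side2')
from fit import pts
for k,p in pts(np.load('q.npy')).items(): print(k,proj('w2',p).round(0))
E
```

```text
3.375 [ 0.6329 -0.164   0.0499] [1.7989e+02 5.0000e-02 1.0366e+02] [-0.24  0.03 -0.35] 0.08814772128927387
gauge frame TCP mm 0.5397296684746835 -3.691840875009331
to z=.047 [ 0.09230974 -0.01393661  0.07201594] -0.03182711765888987
A [ 55. 110.]
B [ 91. 286.]
C [650. 108.]
D [594. 284.]
M [102. 132.]
P [281. 304.]
```

View pics/w2.png

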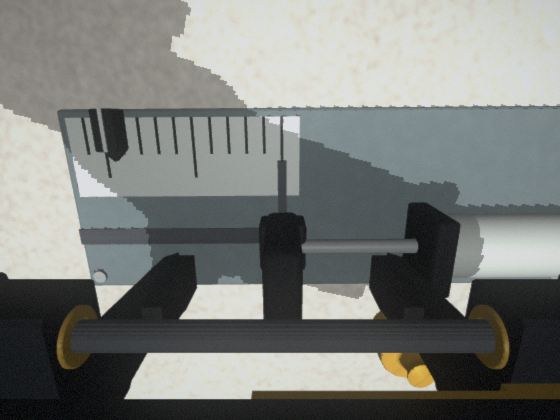

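```bash
python3 - <<'E'
import cv2
im=cv2.imread('pics/w2.png')[95:225,50:310]; cv2.imwrite('pics/w2c.png',cv2.resize(im,None,fx=3,fy=3,interpolation=cv2.INTER_CUBIC))
E
```

```text
(no output)
```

View pics/w2c.png

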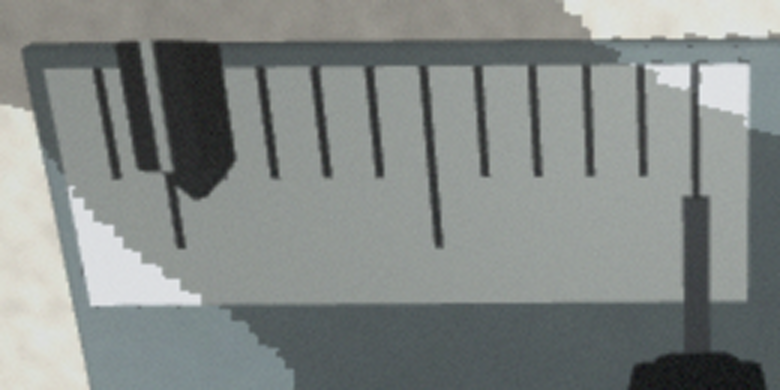

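>>> {"method": "step_arm", "body": {"deltas": [0, 0, 0, 0, 0, 0, 0, 0, 0, 0, 0, 0, 0, 0, 0, 0, 0, 0, 0, 0, 0, 0, 0, 0], "hand": 0}}

```text
time_s: 4.22
position: [0.632, -0.1638, 0.0487]
tool_rot: [-180.0, -0.0, 103.7]
contact_force: [-1.2, 0.4, -0.3]
width: 0.0301
```

>>> {"method": "step_arm", "body": {"deltas": [0, 0, 0, 0, 0, 0, 0, 0, 0, 0, 0, 0]}}

```text
time_s: 4.6
position: [0.6326, -0.1637, 0.0487]
tool_rot: [179.9, 0.0, 103.7]
contact_force: [2.1, -0.0, -2.0]
width: 0.0155
```

```bash
python3 - <<'E'
from h import *
import d
q=np.load('q.npy');c,n=np.cos(q[2]),np.sin(q[2]);G=np.array([[c,n],[-n,c]])
for k,u,v,z in[('riderc',102,130.7,.024),('rider-y',105,152.3,.024),('ptr',282,161.7,.015),('tick100',50+182/3,95+245/3,.011),('tick50',50+439/3,95+245/3,.011),('tick0',50+696/3,95+70/3,.011),('tick50t',50+424/3,95+68/3,.011)]: print(k,1e3*G@(ray('w2',u,v,z)[:2]-q[:2]))
E
```

```text
4.6 [ 0.6326 -0.1637  0.0487] [1.7994e+02 1.0000e-02 1.0369e+02] [ 2.05 -0.03 -2.05] 0.015549229073602249
gauge frame TCP mm 0.3734274113935642 -3.3434672358950155
to z=.047 [ 0.08356667 -0.00962451  0.04256639] -0.027675913789778406
riderc [-93.28009575  64.56397538]
rider-y [-93.5757889   53.40804797]
ptr [ 0.63546427 46.76662915]
tick100 [-99.71497835  37.83242711]
tick50 [-49.57968361  37.63792985]
tick0 [ 0.73089422 70.24249732]
tick50t [-49.60876457  70.77925476]
```

>>> {"method": "step_arm", "body": {"deltas": [0, -0.1, 0, 0, 0, -0.3, 0, 0, 0, -0.55, 0, 0, 0, -0.8, 0, 0, 0, -1.05, 0, 0, 0, -1.3, 0, 0, 0, -1.55, 0, 0, 0, -1.8, 0, 0, 0, -2.05, 0, 0, 0, -2.25, 0, 0, 0, -2.34, 0, 0, 0, -2.34, 0, 0]}}

```text
time_s: 6.1
position: [0.5436, -0.1859, 0.0488]
tool_rot: [179.7, 0.1, 103.7]
contact_force: [8.7, -0.2, -11.1]
width: 0.0156
```

```bash
python3 - <<'E'
from h import *
import d
shot('wrist','w3')
im=cv2.imread('pics/w3.png')[60:260,150:410]; cv2.imwrite('pics/w3c.png',cv2.resize(im,None,fx=3,fy=3,interpolation=cv2.INTER_CUBIC))
E
```

```text
6.1 [ 0.5436 -0.1859  0.0488] [1.7969e+02 9.0000e-02 1.0369e+02] [  8.74  -0.25 -11.15] 0.015610721419615075
gauge frame TCP mm -91.45090022430647 -3.641841747196093
to z=.047 [0.09773501 2.28572613 0.05617585] -0.02766859359753937
```

View pics/w3c.png

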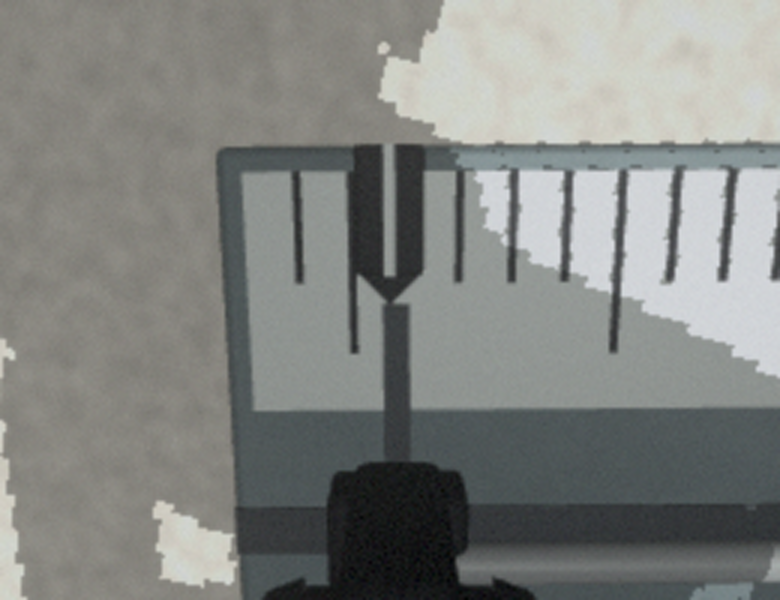

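The pointer is at crop u=397 and the rider's white line at u=389, so it is about 1.5 mm short. I'll trim that.

>>> {"method": "step_arm", "body": {"deltas": [0, -0.04, 0, 0, 0, -0.04, 0, 0, 0, -0.04, 0, 0]}}

```text
time_s: 6.52
position: [0.5424, -0.1862, 0.0487]
tool_rot: [179.7, 0.1, 103.7]
contact_force: [9.1, -0.7, -10.1]
width: 0.0159
```

```bash
cat > m.py <<'E'
from h import *
import d,sys
f=sys.argv[1]; shot('wrist',f); g=cv2.cvtColor(cv2.imread(f'pics/{f}.png'),cv2.COLOR_BGR2GRAY).astype(float)
w=np.array([g[r,272:290] for r in range(115,148)]).mean(0); print('line row',w.round())
p=np.array([g[r,265:300] for r in range(172,192)]).mean(0); print('ptr row',p.round())
def cen(a,o): a=np.clip(a,0,None); return o+(a*np.arange(len(a))).sum()/a.sum()
ul=cen(w-(w.min()+w.max())/2,272); up=cen((p.min()+p.max())/2-p,265); print(ul,up)
q=d.q;c,n=np.cos(q[2]),np.sin(q[2]);G=np.array([c,n])
print('line x',1e3*G@(ray(f,ul,131,.024)[:2]-q[:2]),'ptr x',1e3*G@(ray(f,up,181,.015)[:2]-q[:2]))
E
python3 m.py w4
```

```text
6.525 [ 0.5424 -0.1862  0.0487] [1.7966e+02 9.0000e-02 1.0370e+02] [  9.06  -0.72 -10.14] 0.015935944964434547
gauge frame TCP mm -92.6056270996688 -3.623806914639132
to z=.047 [0.09696845 2.31458601 0.05719445] -0.02600630951226653
line row [ 47.  48.  48.  48.  49.  49.  49.  67. 138. 150. 151. 142.  72.  51.
  51.  51.  52.  52.]
ptr row [146. 145. 145. 136. 121. 120. 137. 145. 146. 146. 146. 144. 123.  74.
  63.  62.  62.  61.  62.  62.  67. 102. 142. 147. 147. 147. 148. 147.
 147. 148. 148. 147. 147. 147. 147.]
281.536985402657 281.61715465178503
line x -92.61237127873444 ptr x -92.64940486071166
```

The pointer and the line agree to within 0.1 mm. Holding for about 2 s.

>>> {"method": "step_arm", "body": {"deltas": [0, 0, 0, 0, 0, 0, 0, 0, 0, 0, 0, 0, 0, 0, 0, 0, 0, 0, 0, 0, 0, 0, 0, 0, 0, 0, 0, 0, 0, 0, 0, 0, 0, 0, 0, 0, 0, 0, 0, 0, 0, 0, 0, 0, 0, 0, 0, 0]}}

```text
time_s: 8.07
position: [0.5425, -0.1862, 0.0487]
tool_rot: [179.7, 0.1, 103.7]
contact_force: [9.7, -0.3, -10.3]
width: 0.0158
```

```bash
python3 m.py w5 | tail -2
```

```text
281.46713263438176 281.62292934740736
line x -92.63154505888662 ptr x -92.62854045875552
```

>>> {"method": "step_arm", "body": {"deltas": [0, 0, 0, 0, 0, 0, 0, 0, 0, 0, 0, 0, 0, 0, 0, 0, 0, 0, 0, 0, 0, 0, 0, 0]}}

```text
time_s: 8.88
position: [0.5425, -0.1862, 0.0487]
tool_rot: [179.7, 0.1, 103.7]
contact_force: [8.8, -0.8, -11.4]
width: 0.0159
```

>>> {"method": "step_arm", "body": {"deltas": [0, 0.05, 0, 0, 0, 0.2, 0, 0, 0, 0.4, 0, 0, 0, 0.6, 0, 0, 0, 0.8, 0, 0, 0, 1.0, 0, 0, 0, 1.2, 0, 0, 0, 1.4, 0, 0, 0, 1.6, 0, 0, 0, 1.8, 0, 0, 0, 1.95, 0, 0, 0, 2.1, 0, 0]}}

```text
time_s: 10.38
position: [0.621, -0.1666, 0.0487]
tool_rot: [-179.9, -0.0, 103.6]
contact_force: [1.6, -0.9, -2.4]
width: 0.0158
```

>>> {"method": "step_arm", "body": {"deltas": [0, 0.1, 0, 0, 0, 0.17, 0, 0, 0, 0.22, 0, 0, 0, 0.25, 0, 0, 0, 0.27, 0, 0, 0, 0.27, 0, 0, 0, 0.27, 0, 0, 0, 0.27, 0, 0]}}

```text
time_s: 11.38
position: [0.6316, -0.1639, 0.0487]
tool_rot: [-180.0, -0.0, 103.7]
contact_force: [1.6, -0.3, -2.6]
width: 0.0157
```

```bash
python3 d.py; python3 -c "
from h import *
shot('wrist','w6')"
```

```text
11.375 [ 0.6316 -0.1639  0.0487] [-1.8000e+02 -1.0000e-02  1.0366e+02] [ 1.65 -0.29 -2.62] 0.01566537012246741
gauge frame TCP mm -0.6929876719763775 -3.335060154044772
to z=.047 [0.08342875 0.01704351 0.04302146] -0.03242355867688218
```

>>> {"method": "step_arm", "body": {"deltas": [0, 0.01, 0, 0, 0, 0.02, 0, 0, 0, 0.03, 0, 0, 0, 0.04, 0, 0, 0, 0.04, 0, 0, 0, 0.04, 0, 0]}}

```text
time_s: 12.18
position: [0.6328, -0.1636, 0.0487]
tool_rot: [-180.0, -0.0, 103.7]
contact_force: [-0.3, -0.6, 0.4]
width: 0.0158
```

```bash
python3 d.py
```

```text
12.175 [ 0.6328 -0.1636  0.0487] [-1.7996e+02 -1.0000e-02  1.0365e+02] [-0.3  -0.58  0.41] 0.015791289556809023
gauge frame TCP mm 0.5354652348444382 -3.364647360501782
to z=.047 [ 0.08406031 -0.01364807  0.04245816] -0.033453106783374174
```

It's back at the stop: force has dropped to about zero and the TCP is where I gripped. Releasing, then rising.

>>> {"method": "step_arm", "body": {"deltas": [0, 0, 0, 0, 0, 0, 0, 0, 0, 0, 0, 0, 0, 0, 0, 0, 0, 0, 0, 0, 0, 0, 0, 0, 0, 0, 0, 0, 0, 0, 0, 0], "hand": 1}}

```text
time_s: 13.18
position: [0.6332, -0.1635, 0.0487]
tool_rot: [180.0, -0.0, 103.7]
contact_force: [-0.3, 0.3, 0.1]
width: 0.088
```

>>> {"method": "step_arm", "body": {"deltas": [0, 0, -0.2, 0, 0, 0, -0.6, 0, 0, 0, -1.2, 0, 0, 0, -1.9, 0, 0, 0, -2.7, 0, 0, 0, -3.3, 0, 0, 0, -3.8, 0, 0, 0, -4, 0, 0, 0, -4, 0, 0, 0, -4, 0]}}

```text
time_s: 14.42
position: [0.6326, -0.1635, 0.2079]
tool_rot: [-179.9, -0.0, 103.7]
contact_force: [-0.1, -0.5, -0.3]
width: 0.0883
```

```bash
python3 d.py; python3 - <<'E'
from h import *
shot('wrist','w7'); im=cv2.imread('pics/w7.png')
cv2.imwrite('pics/w7c.png',cv2.resize(im[120:300,150:490],None,fx=2.3,fy=2.3))
a=shot('side','side7')['frame'].astype(int); b=cv2.imread('pics/side1.png')[:,:,::-1].astype(int)
print('small gauge diff',abs(a-b)[150:215,190:305].mean(),abs(a-b)[100:140,20:100].mean())
E
```

```text
14.425 [ 0.6326 -0.1635  0.2079] [-1.7992e+02 -4.0000e-02  1.0366e+02] [-0.09 -0.54 -0.32] 0.08826117746091823
gauge frame TCP mm 0.42532128394492613 -3.142721072514444
to z=.047 [ 0.07560006 -0.00522262  4.02288205] -0.031893763589640876
small gauge diff 15.276610925306578 19.5925
```

View pics/w7c.png

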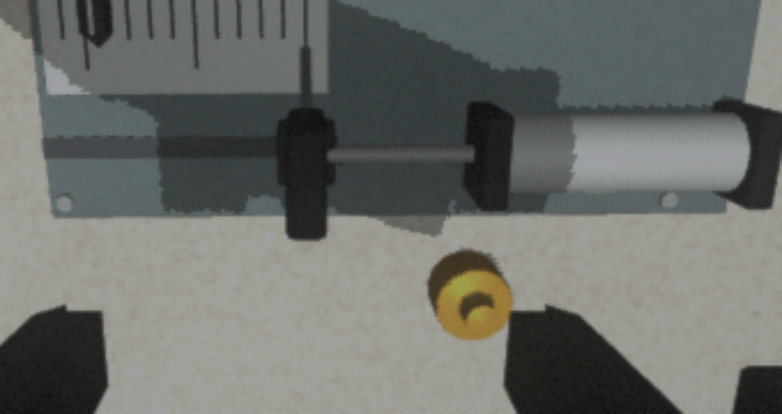

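The pointer is back on the zero tick (crop 306,50) and the gripper is open and clear above the paddle, so I'm handing in.

```bash
python3 -c "
from workcell import ctrl
print(ctrl.finish_job())"
```

```text
the job is handed in; nothing more can be done
None
```

I pulled the large gauge's slide out to the index rider, held it there for about 2.3 s, then eased it home over about 3 s. I let go only once it was back against the stop. The job took about 14.5 s of the 40 s allowed.

- **Alignment:** wrist pictures at the start and during the hold put the pointer within 0.1 mm of the rider's white line. Tool travel to that point was 93.0 mm, while the distance measured at the start was about 93.7 mm. I went by the pictures, because they show the pointer and rider directly.
- **Return home:** the first return stopped about 1 mm short, with about 1.6 N of spring pull still on the tool. I eased it in further until the force fell to about zero. After release, the pointer was back on the zero tick.
- **Forces:** the largest force component I read was about 11 N, during the hold.
- **Small gauge:** the arm never went down near it. A before/after picture comparison told me nothing, because shadows and lighting had changed everywhere.

The gripper ended open at 0.21 m, clear of everything.

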